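Bring the honey round to the bread

ROBOT

A 6-joint arm with a two-finger parallel gripper is mounted at the origin on the work surface. World frame = base frame: x ahead of the robot, y to its left, z up, the work surface at z = 0. Lengths are in mm, angles in degrees, forces in N, time in s.
With the tool pointing down it reaches from about 350 to 850 mm from the base axis. Payload 8.1 kg.
Tool frame: the origin (TCP) lies on the centre line of the jaws, within the pads' length; the fingertips stand 19 mm ahead of it and the grasp point (between the pads) is the TCP; z points along the fingers, y is the line along which they close (so a half turn about z gives the same grasp; the last joint's range is limited). The gripper opens to 85 mm and grips with 20 to 120 N. Pads are 22 mm wide; open, the fingers measure 114 mm over their backs; the gripper's body (76 mm by 85 mm) begins 54 mm behind the grasp point. The pads swing forward as they close: fully open they stand 13 mm farther back than shut.
Start: joints at [58.591, 7.471, 85.268, -0, 87.261, -4.893], TCP at [267.854, 536.898, 250.292] pointing down, gripper open.
Joint ranges: [-169.43, 169.43], [-51.17, 129.36], [1.28, 143.12], [-76.62, 256.62], [0, 156.53], [-152.29, 152.29]. Speed limits (degrees/s): [136.94, 136.94, 159.86, 180, 180, 180].

INTERFACE

Orientations are given as [roll, pitch, yaw] about the fixed x, y, z axes, in that order (R = Rz(yaw) Ry(pitch) Rx(roll)).
In Python, from bench import r gives the robot as it stands. The module is installed in compiled form; this text tells all that it offers.
- The arm moves only by the tool servo_tool, never from a script. Its arguments are lists of equal length, an entry for each row: "fingers": the finger opening in m, from 0 to 0.0854; "linear": the shift along the tool's x, y, z in m, a list of three; "rotation": the turn, a rotation vector about the tool's x, y, z in degrees, a list of three. A call has 1 to 10 rows; each row is the pose to reach, as a shift and turn from the pose commanded when the call began, along the tool's axes at that moment; what a row does not reach only later rows make up. A row lasts 1/10 s, in which the tool goes at most 50 mm and 8.59 degrees, less where a joint would pass 70% of its speed; a pose out of reach is approached as far as the arm can. A call with a gripper value outside its range is refused whole. The fingers move at their own pace and stop on an object; "force" is the grip in N (left out, the last holds). Time passes only in rows, so rows that repeat a pose let the fingers close. It gives the time, the measured TCP pose, the force, the opening and the grip force at its end, in the units of the state.
- r.sense(): the state, without advancing time (a new reading comes with each control period).
- r.snapshot(name): name is "scene" or "top" or "wrist"; returns a dict with "frame" (384x512x3 uint8, red, green, blue), "fx", "fy", "cx", "cy" (pixels), "camera_from_world" (4x4, takes a point from world to camera coordinates). Camera axes: x right, y up, looking along -z (the intrinsics and any distortion apply to the point x, -y, -z); pixel columns grow to the right and rows downward; lengths in mm; the calibration is good to about 2 mm. A picture is of the moment at which its call begins. There is no depth.
- r.hand_in(): hands the job in; it is judged then, once.
The state is a dict: "time": time; "joint_pos": joint angles; "qd": joint speeds; "joint_efforts": joint torques, N m; "tool_pos": TCP position; "tcp_rot": TCP orientation; "ft_force": force on the tool from outside, world axes, zero at the start; "wrist_torque": the same for the moment, N m; "finger_gap": finger opening in mm; "grip_force": force on a finger pad.
Only numpy, scipy, OpenCV 4.12 (cv2) and the standard library are available. Lean on these libraries where they do the work, as an engineer would, in place of code of your own. Each camera call takes 0.05 s, during which the arm holds its last target. There are 200 camera calls.

TASK

Turn the condiment carousel, by pushing on its spokes with a fingertip, until the beehive-shaped honey pot stands on the side towards the plate of bread and the spoke in front of it points at the middle of the plate. Turn it gently without spinning it, do not grip anything, and do not touch, lift or shift the pots on it. Leave everything else on the counter where it is.

Things in the scene. Friction and masses are not known exactly. Their poses are not given: they have to be found in the camera images.
- carousel: (All sizes in mm.) Condiment carousel on the counter: steel foot, on it a round light-wood disc (radius 90, top 45 above the counter), a steel knob in the middle (top at 92). Four level spokes stick out along its own +x, +y, -x, -y. Origin: on the counter, on the turning axis; z up; x and y turn with the disc.
- disc_top (a point): Centre of the disc's top, on the axis, 45 up. It turns freely both ways (over a full turn); 1 to 2 N sideways at a spoke's outer part moves it, and it stays where it is left. Four pots stand loose on the disc, one behind each spoke, centres 55 from the axis, none reaching beyond 82 from it.
- spoke_end (a point): Centre of the wooden ball (radius 9) on the end of the +x spoke, 170 from the axis and 37.5 above the counter. The spokes are straight level steel bars 10 thick at that height, free from 90 to 161 from the axis, with open counter beneath; all four are alike.
- honey_pot: Honey pot: white, beehive-shaped (stacked ribs narrowing to a small knob on top), radius 25, 67 high, loose on the disc behind the +x or the -x spoke. Origin: centre of its underside.
- sugar_pot: Sugar pot: plain straight white cylinder with flat wooden lid, radius 25, 54 high, loose on the disc across from the honey pot. Origin: centre of its underside.
- salt: Salt shaker: tapering steel, foot radius 19, 66 high, loose on the disc behind the +y or -y spoke. Origin: centre of its underside.
- mill: Pepper mill: waisted dark wood, foot radius 21, 96 high, loose on the disc across from the salt. Origin: centre of its underside.
- plate: Round white plate, radius 92, rim 16 high, with two slices of brown bread (top about 35 above the counter) and a table knife lying across its rim, all fixed on the counter to the robot's left or right of the carousel. Origin: centre of its underside, on the counter.
- butter_dish: Rectangular green dish 170 x 85 x 16 (long side along its x) with a block of butter, top 38 above the counter, fixed on the other side of the carousel from the plate. Origin: centre of its underside.
- mug: Bystander: mug, radius 36, 85 high, handle at its +y. Origin: centre of its underside.
- tumbler: Bystander: drinking glass, radius 31, 100 high. Origin: centre of its underside.
- jam_jar: Bystander: amber glass jar with black cap, radius 27, 75 high, on the counter between carousel and robot, to the robot's left. Origin: centre of its underside.
- egg_cup: Bystander: small white open cup, radius 24, 55 high, on the counter between carousel and robot, to the robot's right. Origin: centre of its underside.
- spoon: Bystander: steel spoon about 150 long, lying crosswise beyond the carousel. Its x axis runs along it.
Things that resemble listed ones, but are neither listed nor needed, are in the scene too. Leave any green look-alike of the mill alone.

How it is judged (in metres and radians):
At the end, for the whole second after the job is handed in: The honey pot is on the plate's side and its spoke's line passes within 50 mm of the plate's centre; the carousel is still (under 0.05 rad/s); all four pots stand upright on the disc, 40 to 70 mm from its axis; the other loose things are within 20 mm of their starts (y of plate in the frame of carousel between -0.05 and 0.05 m and ((x of plate in the frame of carousel above 0 m and x of honey_pot in the frame of carousel above 0.04 m and y of honey_pot in the frame of carousel between -0.02 and 0.02 m) or (x of plate in the frame of carousel below 0 m and x of honey_pot in the frame of carousel below -0.04 m and y of honey_pot in the frame of carousel between -0.02 and 0.02 m)) and angular speed of carousel below 0.05 rad/s and horizontal distance between honey_pot and carousel between 0.04 and 0.07 m and angle between each of honey_pot, sugar_pot, salt, mill's own z axis and vertical below 0.15 rad and height (world z) of each of honey_pot, sugar_pot, salt, mill below 0.055 m and horizontal distance between sugar_pot and carousel between 0.04 and 0.07 m and horizontal distance between salt and carousel between 0.04 and 0.07 m and horizontal distance between mill and carousel between 0.04 and 0.07 m and distance of each of mug, tumbler, jam_jar, egg_cup, spoon from where it was at the start of the episode below 0.02 m); the robot touches nothing.
It fails at once if a pot on the carousel is touched by the robot (contact force between any of the fingers, the arm and honey_pot above 0.5 N or contact force between any of the fingers, the arm and sugar_pot above 0.5 N or contact force between any of the fingers, the arm and salt above 0.5 N or contact force between any of the fingers, the arm and mill above 0.5 N).
It fails at once if a pot is lifted, tipped or shifted on the carousel (height (world z) of any of honey_pot, sugar_pot, salt, mill above 0.06 m or angle between any of honey_pot, sugar_pot, salt, mill's own z axis and vertical above 0.3 rad or horizontal distance between any of honey_pot, sugar_pot, salt, mill and carousel above 0.075 m or horizontal distance between any of honey_pot, sugar_pot, salt, mill and carousel below 0.035 m).
It fails at once if the carousel is spun faster than 3 rad/s, or gripped or forced with over 35 N (angular speed of carousel above 3 rad/s or contact force between the fingers and carousel above 35 N).
It fails at once if another loose thing is moved by more than 25 mm (distance of any of mug, tumbler, jam_jar, egg_cup, spoon from where it was at the start of the episode above 0.025 m).
It fails at once if the plate or butter dish is struck: over 10 N (contact force between any of the fingers, the arm and plate above 10 N or contact force between any of the fingers, the arm and butter_dish above 10 N).
It also fails if it takes over 45 s, if anything falls off the work surface, if the arm or the gripper's body presses on something with over 40 N, if the wrist force passes 120 N, or if a joint passes its speed limit or range.

## Working session

There is one attempt and no reset: what is moved stays moved. The work goes in short steps, Python scripts to look and compute and a tool call to move; the robot and the scene stay as the last step left them, time stands still between calls to the robot, and variables do not carry over. Pictures are saved under pics/ and viewed, at most 10 in all, crops included, and the job is handed in when it is done.

Besides the shell and the picture viewer there is one more tool, called after ">>>" as name(argument=value, ...) on one line, values as JSON. servo_tool: Moves the arm, as the interface text tells. Its arguments: {"type":"object","properties":{"fingers":{"type":"array","items":{"type":"number"}},"linear":{"type":"array","items":{"type":"array","items":{"type":"number"}}},"rotation":{"type":"array","items":{"type":"array","items":{"type":"number"}}},"force":{"type":"number"}},"required":["fingers","linear","rotation"]}

```bash
mkdir -p pics; cat > h.py <<'E'
from bench import r
import numpy as np, cv2
def snap(n,f,crop=None,s=1):
    d=r.snapshot(n); im=d["frame"][:,:,::-1]
    if crop: im=im[crop[1]:crop[3],crop[0]:crop[2]]
    cv2.imwrite(f,cv2.resize(im,None,fx=s,fy=s,interpolation=cv2.INTER_CUBIC)); return d
def back(d,u,v,z):
    T=np.array(d["camera_from_world"]);R,t=T[:3,:3],T[:3,3]
    c=np.array([(u-d["cx"])/d["fx"],-(v-d["cy"])/d["fy"],-1.])
    w=R.T@c;o=-R.T@t
    return (o+w*(z-o[2])/w[2]).round(1)
def proj(d,p):
    T=np.array(d["camera_from_world"]);c=T[:3,:3]@np.array(p,float)+T[:3,3]
    return d["cx"]+d["fx"]*c[0]/-c[2], d["cy"]+d["fy"]*c[1]/c[2]
E
python3 - <<'E'
from h import *
d=snap("top","pics/top.png",None,1.5)
e=snap("scene","pics/scene.png",None,1.5)
for k in(d,e):print({x:v for x,v in k.items() if x!="frame"})
print(r.sense())
E
```

```text
{'fx': 460.77441081930914, 'fy': 460.77441081930914, 'cx': 249.96010763458474, 'cy': 184.78821036060796, 'camera_from_world': array([[ 1.53064437e-02, -9.99882811e-01, -2.77952625e-04,
         5.83976688e+00],
       [ 9.96052322e-01,  1.52234951e-02,  8.74529406e-02,
        -5.72019042e+02],
       [-8.74384606e-02, -1.61544887e-03,  9.96168613e-01,
        -1.20986335e+03],
       [ 0.00000000e+00,  0.00000000e+00,  0.00000000e+00,
         1.00000000e+00]])}
{'fx': 423.92476454055554, 'fy': 423.92476454055554, 'cx': 253.73515122693252, 'cy': 193.48235037409574, 'camera_from_world': array([[-6.75669290e-01,  7.37200608e-01, -2.50481904e-03,
         3.74032386e+02],
       [-6.30821829e-01, -5.76404604e-01,  5.19443503e-01,
         3.04460743e+02],
       [ 3.81490277e-01,  3.52552117e-01,  8.54501125e-01,
        -1.28318103e+03],
       [ 0.00000000e+00,  0.00000000e+00,  0.00000000e+00,
         1.00000000e+00]])}
{'time': 0.1, 'joint_pos': array([ 5.85927443e+01,  7.51080824e+00,  8.53230631e+01,  8.80369915e-04,
        8.72620939e+01, -4.89442943e+00]), 'qd': array([ 0.09281484, -0.17446881, -0.12864765,  0.00680156,  0.04313931,
       -0.05136822]), 'joint_efforts': array([ 7.59327959e-04, -5.70956111e+01, -5.01939440e+01, -2.19888179e-04,
        8.17011780e-03,  5.70049360e-05]), 'tool_pos': array([267.58399926, 536.50869449, 249.34880167]), 'tcp_rot': array([-1.79904460e+02, -9.06384400e-03,  1.53487123e+02]), 'ft_force': array([-0.14026272, -0.65607222,  0.01289991]), 'wrist_torque': array([-0.06319909,  0.00169052, -0.03570951]), 'grip_force': 0.0, 'finger_gap': 85.48762079629854}
```

View pics/top.png

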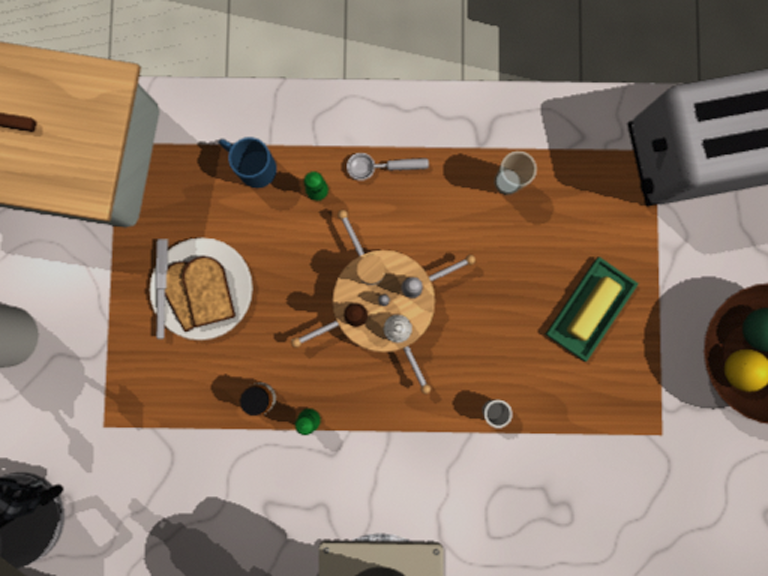

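View pics/scene.png

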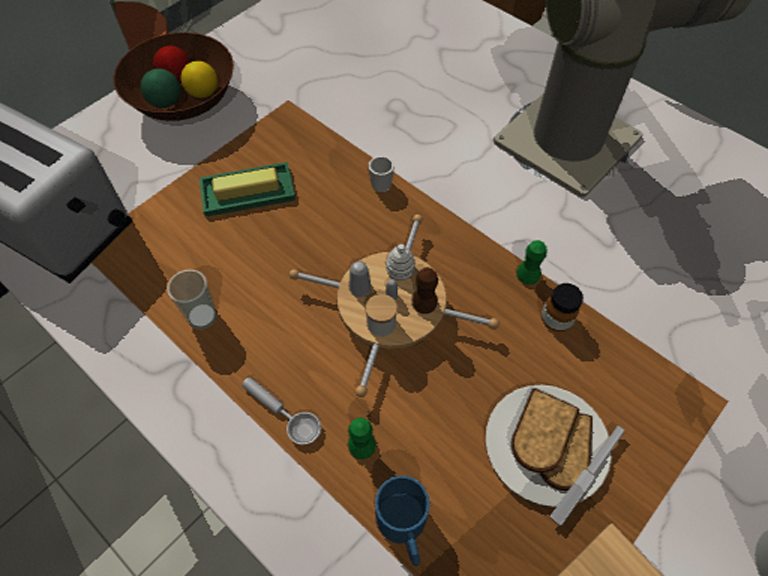

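The top picture shows the plate on the robot's left at (203,288). The carousel is at about (384,301). The beehive honey pot is at (397,327), behind the spoke whose ball is at (427,389). The wooden-lidded pot at (370,268) is the sugar. The green mills at (316,186) and (307,421) are look-alikes. The jam jar is at (257,400) and the egg cup at (497,413).

```bash
python3 - <<'E'
from h import *
d=snap("top","pics/crop.png",(180,130,330,270),5)
f=lambda u,v,z:back(d,u/1.5,v/1.5,z)
B={k:f(*p,37.5) for k,p in dict(honey=(427,389),salt=(472,260),sugar=(343,214),mill=(297,342)).items()}
c=sum(B.values())/4
print("c",c)
for k,b in B.items(): print(k,b,np.hypot(*(b-c)[:2]).round(1),np.degrees(np.arctan2(*(b-c)[1::-1])).round(1))
pl=f(203,288,8);print("plate",pl,np.degrees(np.arctan2(*(pl-c)[1::-1])))
for n,p in dict(plL=(149,289,16),plR=(253,289,16),jam=(257,400,75),greennear=(307,421,70),greenfar=(316,186,60),egg=(498,413,55),mug=(251,160,85),tumb=(518,168,100),spoonL=(360,166,10),spoonR=(428,164,10),butter=(591,308,16)).items():print(n,f(*p))
E
```

```text
c [529.475  -3.375  37.5  ]
honey [376.4 -79.2  37.5] 170.8 -153.6
salt [ 604.  -157.    37.5] 170.7 -64.1
sugar [683.   73.2  37.5] 171.6 26.5
mill [454.5 149.5  37.5] 170.3 116.1
plate [549.  325.3   8. ] 86.60032883852072
plL [545.1 420.3  16. ]
plR [548.  233.4  16. ]
jam [356.4 210.4  75. ]
greennear [322.1 125.6  70. ]
greenfar [728.  120.5  60. ]
egg [ 338.9 -199.9   55. ]
mug [766.3 231.4  85. ]
tumb [ 755.5 -226.1  100. ]
spoonL [777.5  45.2  10. ]
spoonR [783.1 -79.5  10. ]
butter [ 523.1 -373.5   16. ]
```

View pics/crop.png

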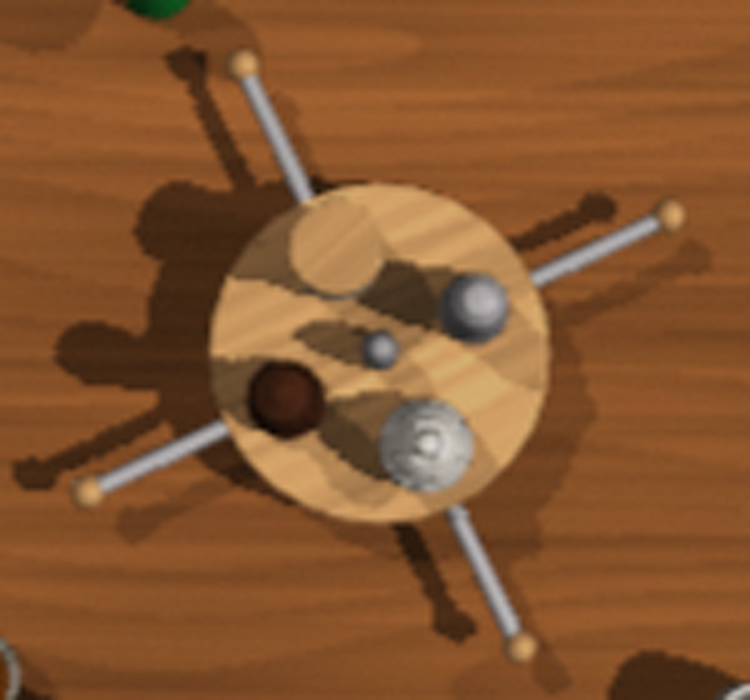

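The crop confirms the honey pot: ribbed, at (428,445) in the crop, behind the lower-right spoke. The measured spoke radii of 170–172 mm match the given 170. It has to turn about −120° (clockwise), with the honey spoke swept along the near side. I'll go over at height, shut the fingers and turn the tool to yaw 180.

>>> servo_tool(fingers=[0,0,0,0,0,0,0,0,0,0], linear=[[-0.011,-0.013,0],[-0.033,-0.039,0],[-0.06,-0.07,0],[-0.087,-0.101,0],[-0.114,-0.132,0],[-0.141,-0.163,0],[-0.168,-0.195,0],[-0.195,-0.227,0],[-0.217,-0.253,0],[-0.217,-0.253,0]], rotation=[[0,0,-3],[0,0,-6],[0,0,-9],[0,0,-12],[0,0,-15],[0,0,-18],[0,0,-21],[0,0,-24],[0,0,-26.5],[0,0,-26.5]])

```text
time: 1.15
tool_pos: [349.8, 210.5, 250.2]
tcp_rot: [-179.9, 0.0, 179.8]
ft_force: [-0.4, 1.2, -0.1]
finger_gap: -0.0
grip_force: 0.0
```

Next, go to (430, −109, 250): tool x = −X, tool y = +Y.

>>> servo_tool(fingers=[0,0,0,0,0,0,0,0,0,0], linear=[[-0.004,-0.015,0],[-0.013,-0.05,0],[-0.023,-0.09,0],[-0.033,-0.13,0],[-0.043,-0.17,0],[-0.053,-0.21,0],[-0.063,-0.25,0],[-0.072,-0.285,0],[-0.078,-0.31,0],[-0.08,-0.319,0]], rotation=[[0,0,0],[0,0,0],[0,0,0],[0,0,0],[0,0,0],[0,0,0],[0,0,0],[0,0,0],[0,0,0],[0,0,0]])

```text
time: 2.15
tool_pos: [429.3, -107.0, 249.9]
tcp_rot: [-180.0, -0.0, 179.8]
ft_force: [0.0, 0.3, 0.5]
finger_gap: -0.2
grip_force: 0.0
```

>>> servo_tool(fingers=[0,0,0,0,0,0,0,0,0,0], linear=[[0,0,0.015],[0,0,0.045],[0,0,0.08],[0,0,0.115],[0,0,0.145],[0,0,0.17],[0,0,0.185],[0,0,0.195],[0,0,0.203],[0,0,0.205]], rotation=[[0,0,0],[0,0,0],[0,0,0],[0,0,0],[0,0,0],[0,0,0],[0,0,0],[0,0,0],[0,0,0],[0,0,0]])

```text
time: 3.15
tool_pos: [428.6, -104.6, 44.5]
tcp_rot: [180.0, -0.0, -180.0]
ft_force: [-0.5, 0.0, 0.3]
finger_gap: -0.2
grip_force: 0.0
```

```bash
python3 - <<'E'
from h import *
snap("scene","pics/s2.png",(150,100,400,290),3)
s=r.sense();print(s["tool_pos"],s["ft_force"],s["time"])
c=np.array([529.5,-3.4]);p=s["tool_pos"][:2]
# path of tool centre on r=145, angles from -133 to 116 (step 4 deg)
for a in np.r_[-133:-264:-4]:
    w=c+145*np.array([np.cos(np.radians(a)),np.sin(np.radians(a))])
    print(a,w.round(0),[round(-(w[0]-430)),round(w[1]+109)])
E
```

```text
[ 428.83206567 -104.85855299   44.89466031] [ 0.18128612  0.08881327 -0.64818852] 3.2
-133 [ 431. -109.] [-1, 0]
-137 [ 423. -102.] [7, 7]
-141 [417. -95.] [13, 14]
-145 [411. -87.] [19, 22]
-149 [405. -78.] [25, 31]
-153 [400. -69.] [30, 40]
-157 [396. -60.] [34, 49]
-161 [392. -51.] [38, 58]
-165 [389. -41.] [41, 68]
-169 [387. -31.] [43, 78]
-173 [386. -21.] [44, 88]
-177 [385. -11.] [45, 98]
-181 [385.  -1.] [45, 108]
-185 [385.   9.] [45, 118]
-189 [386.  19.] [44, 128]
-193 [388.  29.] [42, 138]
-197 [391.  39.] [39, 148]
-201 [394.  49.] [36, 158]
-205 [398.  58.] [32, 167]
-209 [403.  67.] [27, 176]
-213 [408.  76.] [22, 185]
-217 [414.  84.] [16, 193]
-221 [420.  92.] [10, 201]
-225 [427.  99.] [3, 208]
-229 [434. 106.] [-4, 215]
-233 [442. 112.] [-12, 221]
-237 [451. 118.] [-21, 227]
-241 [459. 123.] [-29, 232]
-245 [468. 128.] [-38, 237]
-249 [478. 132.] [-48, 241]
-253 [487. 135.] [-57, 244]
-257 [497. 138.] [-67, 247]
-261 [507. 140.] [-77, 249]
```

View pics/s2.png

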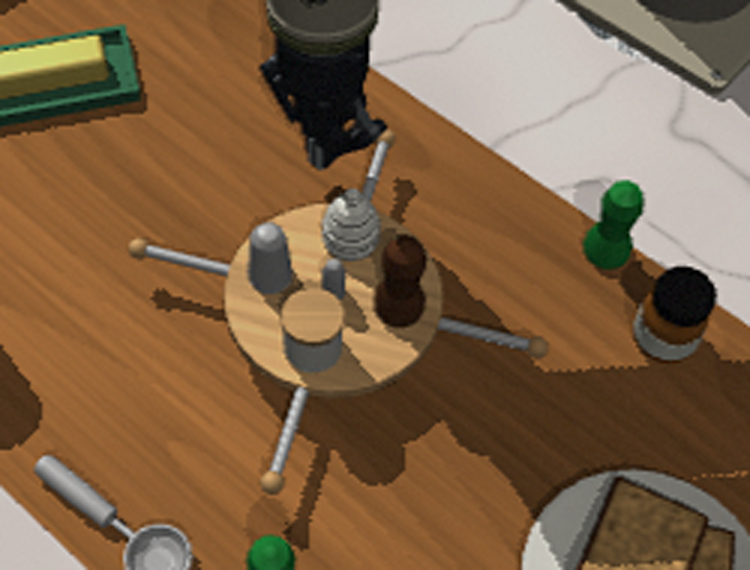

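The fingertip is down at (318,160), clear of the honey spoke and the pots. Now I sweep clockwise at about 0.7 rad/s along r = 145.

>>> servo_tool(fingers=[0,0,0,0,0,0,0,0,0,0], linear=[[0.006,0.003,0],[0.012,0.01,0],[0.018,0.018,0],[0.024,0.027,0],[0.029,0.036,0],[0.033,0.045,0],[0.037,0.054,0],[0.04,0.064,0],[0.042,0.074,0],[0.043,0.084,0]], rotation=[[0,0,0],[0,0,0],[0,0,0],[0,0,0],[0,0,0],[0,0,0],[0,0,0],[0,0,0],[0,0,0],[0,0,0]])

```text
time: 4.2
tool_pos: [385.8, -20.5, 45.3]
tcp_rot: [-180.0, -0.0, 180.0]
ft_force: [-0.2, -1.0, -0.1]
finger_gap: -0.2
grip_force: 0.5
```

```bash
python3 - <<'E'
from h import *
snap("scene","pics/s3.png",(150,100,400,290),3)
s=r.sense();print(s["tool_pos"],s["ft_force"],s["time"])
E
```

```text
[385.54778484 -19.46353146  45.12495584] [ 0.20595813  0.74469123 -0.37494838] 4.25
```

View pics/s3.png

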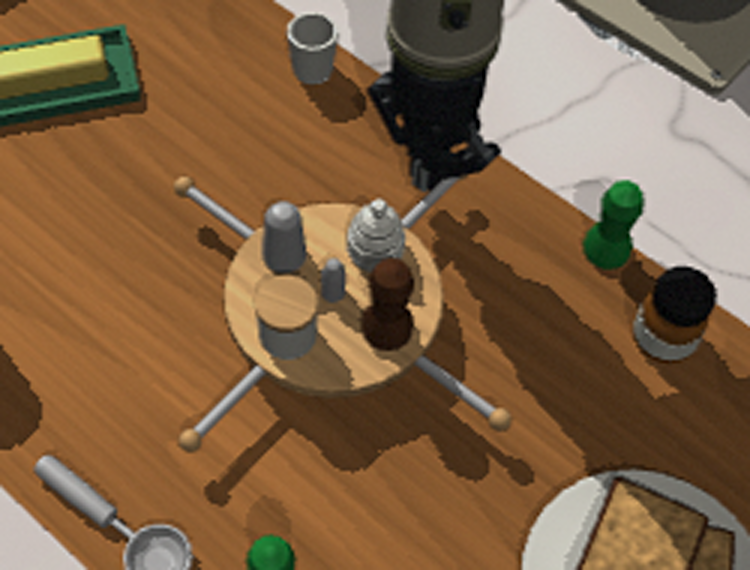

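The carousel has turned with the finger; the spokes have moved and the pots stand unmoved on the disc. I continue.

>>> servo_tool(fingers=[0,0,0,0,0,0,0,0,0,0], linear=[[0.001,0.01,0],[0.001,0.02,0],[0.001,0.03,0],[0,0.04,0],[-0.002,0.05,0],[-0.005,0.06,0],[-0.008,0.07,0],[-0.012,0.079,0],[-0.017,0.088,0],[-0.022,0.097,0]], rotation=[[0,0,0],[0,0,0],[0,0,0],[0,0,0],[0,0,0],[0,0,0],[0,0,0],[0,0,0],[0,0,0],[0,0,0]])

```text
time: 5.25
tool_pos: [408.4, 76.4, 45.2]
tcp_rot: [-180.0, -0.0, 180.0]
ft_force: [0.2, -0.9, 1.1]
finger_gap: 0.0
grip_force: 0.5
```

>>> servo_tool(fingers=[0,0,0,0,0,0,0,0,0,0], linear=[[-0.006,0.008,0],[-0.012,0.016,0],[-0.019,0.023,0],[-0.026,0.03,0],[-0.034,0.036,0],[-0.043,0.042,0],[-0.051,0.047,0],[-0.06,0.052,0],[-0.068,0.055,0],[-0.073,0.057,0]], rotation=[[0,0,0],[0,0,0],[0,0,0],[0,0,0],[0,0,0],[0,0,0],[0,0,0],[0,0,0],[0,0,0],[0,0,0]])

```text
time: 6.25
tool_pos: [481.9, 132.9, 45.3]
tcp_rot: [180.0, 0.0, 180.0]
ft_force: [-0.4, -1.1, -0.0]
finger_gap: 0.3
grip_force: 0.5
```

```bash
python3 - <<'E'
from h import *
d=snap("top","pics/t4.png",(130,130,340,280),3.8)
s=r.sense();print(s["tool_pos"],s["ft_force"],s["time"])
E
```

```text
[482.37647534 133.01675523  45.4704319 ] [-0.21088697  0.45002536  0.72183093] 6.3
```

View pics/t4.png

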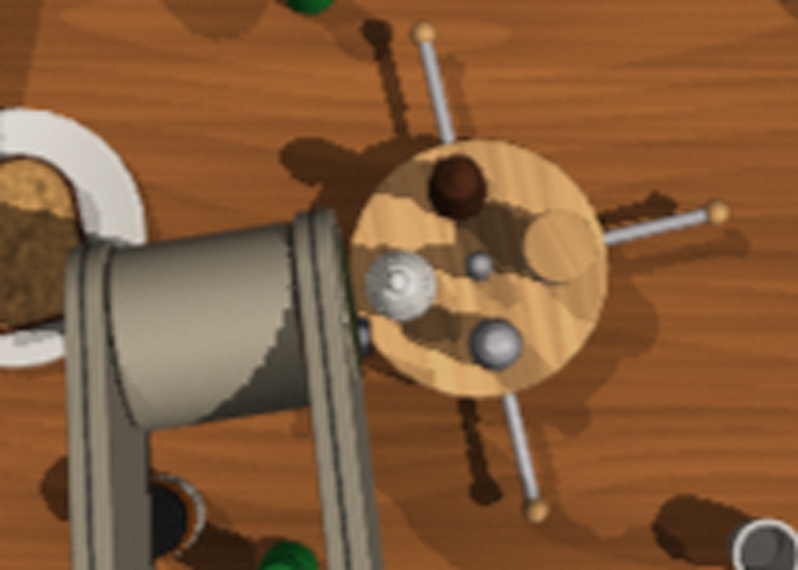

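The disc has followed and the pots are in place. The mill's ball is at (424,33), the sugar's at (717,212) and the salt's at (538,511) in the crop.

```bash
python3 - <<'E'
from h import *
d=r.snapshot("top"); c=np.array([529.5,-3.4])
for (u,v),off in (((424,33),90),((717,212),180),((538,511),270)):
    b=back(d,130+(u+.5)/3.8,130+(v+.5)/3.8,37.5); q=b[:2]-c
    print(b,np.hypot(*q),(np.degrees(np.arctan2(q[1],q[0]))+off)%360)
p=r.sense()["tool_pos"][:2]-c; print(np.hypot(*p),np.degrees(np.arctan2(p[1],p[0])))
E
```

```text
[693.9  38.5  37.5] 169.65544494651502 104.29835242495611
[ 570.5 -168.1   37.5] 169.7265153121338 103.9789313326271
[362.3 -45.5  37.5] 172.4188214783989 104.13295871636305
144.30551669048126 109.25394627987068
```

>>> servo_tool(fingers=[0,0,0,0,0,0,0,0,0], linear=[[-0.007,0.003,0],[-0.016,0.005,0],[-0.024,0.007,0],[-0.03,0.008,0],[-0.035,0.008,0],[-0.038,0.008,0],[-0.04,0.0085,0],[-0.041,0.0085,0],[-0.041,0.0085,0]], rotation=[[0,0,0],[0,0,0],[0,0,0],[0,0,0],[0,0,0],[0,0,0],[0,0,0],[0,0,0],[0,0,0]])

```text
time: 7.25
tool_pos: [522.1, 141.0, 45.3]
tcp_rot: [-180.0, 0.0, 180.0]
ft_force: [-0.2, 0.3, -0.2]
finger_gap: -0.0
grip_force: 0.1
```

>>> servo_tool(fingers=[0,0,0,0,0,0,0,0,0,0], linear=[[0.005,0,0],[0.015,0,0],[0.025,0,0],[0.03,0,-0.01],[0.03,0,-0.04],[0.03,0,-0.08],[0.03,0,-0.12],[0.03,0,-0.16],[0.03,0,-0.19],[0.03,0,-0.2]], rotation=[[0,0,0],[0,0,0],[0,0,0],[0,0,0],[0,0,0],[0,0,0],[0,0,0],[0,0,0],[0,0,0],[0,0,0]])

```text
time: 8.25
tool_pos: [493.4, 141.5, 250.6]
tcp_rot: [179.9, 0.4, 180.0]
ft_force: [0.2, 0.5, 0.4]
finger_gap: 0.2
grip_force: 0.0
```

>>> servo_tool(fingers=[0,0,0,0,0,0,0,0], linear=[[0.015,0.01,0],[0.04,0.03,0],[0.07,0.06,0],[0.1,0.09,0],[0.12,0.12,0],[0.13,0.15,0],[0.135,0.17,0],[0.135,0.17,0]], rotation=[[0,0,0],[0,0,0],[0,0,0],[0,0,0],[0,0,0],[0,0,0],[0,0,0],[0,0,0]])

```text
time: 9.05
tool_pos: [355.5, 312.8, 244.7]
tcp_rot: [180.0, -0.1, -179.8]
ft_force: [0.4, -1.2, 0.0]
finger_gap: 0.0
grip_force: 0.0
```

```bash
python3 - <<'E'
from h import *
d=snap("top","pics/t5.png",None,1.5)
s=r.sense();print(s["tool_pos"],s["ft_force"],s["time"])
E
```

```text
[356.06108767 311.54144698 244.64192847] [ 0.55464798 -0.19491726  0.409672  ] 9.1
```

View pics/t5.png

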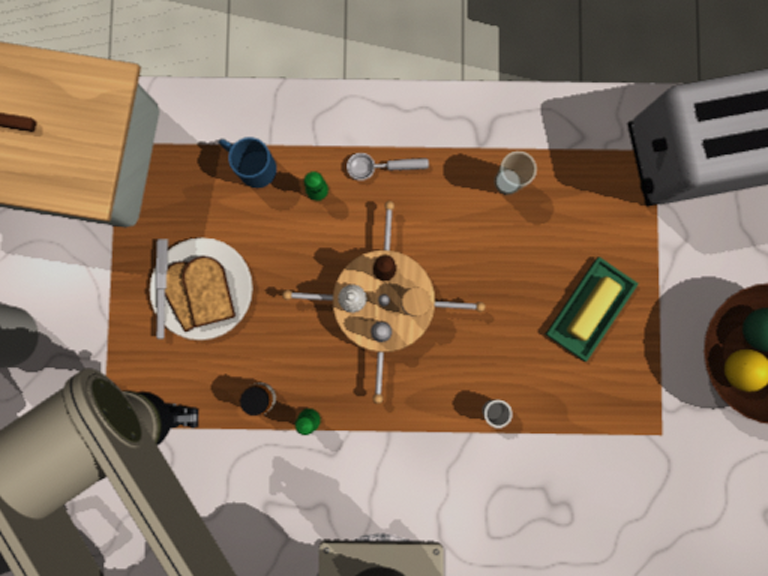

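The honey spoke now runs from (384,301) to its ball at (288,295). Extended, it reaches about (203,290), within 2 px of the plate's centre at (203,288). Nothing else has moved, so I hand the job in.

```bash
python3 -c "
from bench import r
print(r.hand_in())"
```

```text
the job is handed in; nothing more can be done
None
```

The carousel is turned so the honey pot stands on the plate's side with its spoke pointing at the middle of the plate; nothing else looks moved in the last picture, and I handed the job in at about 9 s (no verdict was returned).

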